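# Press a filter housing's contact strip flush

### The job

Lift the orange dust cover off the grey filter housing and set it the right way up on the bench. Then take the white-soled seam presser by its black grip and slide it along the brass contact strip in one pass with light, steady pressure, not lifting it until all eight sections are flush with the housing's top. Finally stand the presser back upright on the bench, and leave everything else on the bench where it is.

Things in the scene. Friction and masses are not known exactly. Their poses are not given: they have to be found in the camera images.
- housing: Grey filter housing bolted to the bench, 190 long (its y), 80 wide (x), 40 high; small feet out to x = +-58 mm, a 14 mm long brass connector on each end. Origin: centre of its underside. Along the middle of its flat top runs a 16 mm wide groove, y = -60 to +60, flat solid lands beyond each end and 32 mm rails beside it; in it a row of eight brass sections, 14.5 wide, 15 mm pitch.
- strip_mid (a point): Centre of the contact strip at the level of the housing's top face (its axes are the housing's: y along the strip, z up). Pressing down with 10 to 20 N is enough; forces adding up to 90 N would damage it.
- cover: Orange dust cover, an inverted shallow box 140 long (its y), 56 wide, 22 high, 0.12 kg, standing loose on the housing's top (40 mm up) over the strip, roughly lined up with it. Origin: centre of its open underside; z up. On top a grip rib 14 thick (x), 70 long (y), from 22 to 46 mm above the origin.
- presser: Seam presser, 0.15 kg, upright on the bench right or left in front of the housing: white shoe 62 long (its x), 30 wide (y), 14 thick; sole flat for the middle 30 mm, turned up 7 mm toward both x ends to ride over proud sections when slid along its x, either way. Black grip block 36 (x) by 24 (y), from 14 to 64 mm above the sole. Origin: centre of the sole; z up.
- seg1 (a joint): Depth of contact section 1 of 8 (its middle at y = -52.5 mm in the housing's frame). 0 = standing 5.5 mm proud, 0.0055 = flush with the top, 0.006 = bottom stop. A section is stiff: it goes down under about 4 N and stays where it is left.
- seg2 (a joint): Depth of contact section 2 of 8 (its middle at y = -37.5 mm in the housing's frame). 0 = standing 5.5 mm proud, 0.0055 = flush with the top, 0.006 = bottom stop. A section is stiff: it goes down under about 4 N and stays where it is left.
- seg3 (a joint): Depth of contact section 3 of 8 (its middle at y = -22.5 mm in the housing's frame). 0 = standing 5.5 mm proud, 0.0055 = flush with the top, 0.006 = bottom stop. A section is stiff: it goes down under about 4 N and stays where it is left.
- seg4 (a joint): Depth of contact section 4 of 8 (its middle at y = -7.5 mm in the housing's frame). 0 = standing 5.5 mm proud, 0.0055 = flush with the top, 0.006 = bottom stop. A section is stiff: it goes down under about 4 N and stays where it is left.
- seg5 (a joint): Depth of contact section 5 of 8 (its middle at y = +7.5 mm in the housing's frame). 0 = standing 5.5 mm proud, 0.0055 = flush with the top, 0.006 = bottom stop. A section is stiff: it goes down under about 4 N and stays where it is left.
- seg6 (a joint): Depth of contact section 6 of 8 (its middle at y = +22.5 mm in the housing's frame). 0 = standing 5.5 mm proud, 0.0055 = flush with the top, 0.006 = bottom stop. A section is stiff: it goes down under about 4 N and stays where it is left.
- seg7 (a joint): Depth of contact section 7 of 8 (its middle at y = +37.5 mm in the housing's frame). 0 = standing 5.5 mm proud, 0.0055 = flush with the top, 0.006 = bottom stop. A section is stiff: it goes down under about 4 N and stays where it is left.
- seg8 (a joint): Depth of contact section 8 of 8 (its middle at y = +52.5 mm in the housing's frame). 0 = standing 5.5 mm proud, 0.0055 = flush with the top, 0.006 = bottom stop. A section is stiff: it goes down under about 4 N and stays where it is left.
- screw_tin: Bystander, leave in place: the round white screw tin, 62 mm across, 23 high (mm). Origin: centre of its underside.
- battery_pack: Bystander, leave in place: the flat black radio battery pack, 88 x 54 x 19 (mm). Origin: centre of its underside.
- torch: Bystander, leave in place: the black torch, 108 long (mm). Origin: centre of its underside.
- tape_black: Bystander, leave in place: the roll of black tape, 67 across, 19 high (mm). Origin: centre of its underside.
- pliers: Bystander, leave in place: the blue-handled long-nose pliers, 141 long (mm). Origin: centre of its underside.
- dummy_load: Bystander, leave in place: the black ribbed cylinder (RF load), 44 across, 76 high (mm). Origin: centre of its underside.
- marker: Bystander, leave in place: the black and white marker pen, 142 long (mm). Origin: centre of its underside.
Mind the look-alikes: they are no part of the job. What is shaped like the presser but pink is not meant.

How it is judged:
By the outcome, as a careful person would: the job done as asked, in the order asked, and still so for the second after the job is handed in, with the robot touching nothing.
It also fails if it takes over 69 s, if anything falls off the work surface, if the arm or the gripper's body presses on something with over 40 N, if the wrist force passes 120 N, or if a joint passes its speed limit or range.

### The arm

A 7-joint arm with a two-finger parallel gripper is mounted at the origin on a cart in front of the work surface, level with it; the furniture and walls round the work are solid. World frame = base frame: x ahead of the robot, y to its left, z up, the work surface at z = 0. Lengths are in m, angles in rad, forces in N, time in s.
With the tool pointing down it reaches from about 0.4 to 0.85 m from the base axis. Payload 10.4 kg.
Tool frame: the origin (TCP) lies between the finger pads; the fingertips stand 11 mm ahead of it and the grasp point (between the pads) lies 8 mm behind it (r.tcp_to_tips is the distance from the TCP to the fingertips, in m); z points along the fingers, y is the line along which they close (so a half turn about z gives the same grasp; the last joint's range is limited). The gripper opens to 87 mm and grips with 3 to 60 N. Pads are 19 mm wide; open, the fingers measure 117 mm over their backs; the gripper's body (75 mm by 190 mm) begins 51 mm behind the grasp point.
Start: joints at [-1.245, 0.332, -0.065, 1.46, 0.022, 1.35, -0.088], TCP at [0.214, 0.587, 0.234] pointing down, gripper open.
Joint ranges: [-2.6, 2.6], [-0.5, 2.12], [-1.47, 1.34], [0.16, 2.42], [-1.27, 4.41], [0.06, 2.06], [-2.6, 2.6]. Speed limits (rad/s): [2.22, 2.22, 2.79, 2.79, 3.14, 3.14, 3.14].

### API

Orientations are given as a unit quaternion [x, y, z, w].
In Python, from bench import r gives the robot as it stands. The module is installed in compiled form; this text tells all that it offers.
- The arm moves only by the shell command python3 -m crank 'ROWS' [FORCE]. ROWS is JSON, a list of rows, each an object of numbers: "claw": the closure, from -1 (fully open) to 1 (shut); "dx", "dy", "dz": the shift along the tool's x, y, z each as a share of 3 cm, from -1 to 1; "ax", "ay", "az": the turn, a rotation vector about the tool's x, y, z each as a share of 6 degrees, from -1 to 1. A call has 1 to 8 rows; each row shifts and turns the commanded pose from where the row before left it, along the tool's axes as they then stand; what a row does not reach is not made up. A row lasts 1/12 s, in which the tool goes at most 41.7 mm and 7.16 degrees, less where a joint would pass 70% of its speed; a pose out of reach is approached as far as the arm can. A call with a number of a shift or a turn outside -1 to 1 is refused whole. A call with a gripper value outside its range is refused whole. The fingers move at their own pace and stop on an object; FORCE is the grip in N (left out, the last holds). Time passes only in rows, so rows that do not move let the fingers close. It gives the time, the measured TCP pose, the force, the opening and the grip force at its end, in the units of the state.
- r.read_state(): the state, without advancing time (a new reading comes with each control period).
- r.camera(name): name is "scene" or "side" or "wrist"; returns a dict with "color" (420x560x3 uint8, red, green, blue), "mtx" (3x3 intrinsics, pixels), "k1" (the pictures are not rectified: a ray, as slopes to the right and down, at radius r is drawn at 1 + k1 r^2 times it, then the intrinsics apply), "R" (3x3) and "t" (3): a world point X has camera coordinates R X + t; the wrist camera has in their place "hand_eye" (4x4, takes a point from camera to tool coordinates, whose origin is the TCP and whose axes are the flange's). Camera axes: x right, y down, z forward; pixel columns grow to the right and rows downward; lengths in m; the calibration is good to about 2 mm. A picture is of the moment at which its call begins: read the wrist's pose just before it. There is no depth.
- r.close_job(): hands the job in; it is judged then, once.
The state is a dict: "time": time; "joint_positions": joint angles; "joint_vel": joint speeds; "joint_torque": joint torques, N m; "ee_pos": TCP position; "eef_rot": TCP orientation; "ft_force": force on the tool from outside, world axes, zero at the start; "torque": the same for the moment, N m; "width": finger opening in m; "grip_force": force on a finger pad.
Only numpy, scipy, OpenCV 4.12 (cv2) and the standard library are available. Lean on these libraries where they do the work, as an engineer would, in place of code of your own. Each camera call takes 0.05 s, during which the arm holds its last target. There are 200 camera calls.

## Working session

There is one attempt and no reset: what is moved stays moved. The work goes in short steps, Python scripts to look and compute and a shell command to move; the robot and the scene stay as the last step left them, time stands still between calls to the robot, and variables do not carry over. Pictures are saved under pics/ and viewed, at most 10 in all, crops included, and the job is handed in when it is done.

```bash
mkdir -p pics
cat > h.py <<'E'
import numpy as np, cv2, pickle
from bench import r
def snap(n,f):
    s=r.read_state(); c=r.camera(n); cv2.imwrite(f'pics/{f}.png',c['color'][:,:,::-1])
    pickle.dump((s,c),open(f'pics/{f}.pkl','wb')); return s,c
E
python3 - <<'E'
from h import *
for n in('scene','side'):
    s,c=snap(n,n+'0'); print(n,c['k1'],c['mtx'].tolist(),(-c['R'].T@c['t']).round(3),c['R'].round(3).tolist())
s,c=snap('wrist','wrist0');print(s)
print(c['hand_eye'])
E
```

```text
scene -0.004170436578446156 [[426.70701350210464, 0.0, 281.28398220033984], [0.0, 426.70701350210464, 213.27252062314514], [0.0, 0.0, 1.0]] [-0.078 -0.298  0.761] [[0.569, -0.822, 0.005], [-0.554, -0.388, -0.737], [0.608, 0.416, -0.676]]
side 0.0054016042422449576 [[514.2216945300487, 0.0, 281.9736977916289], [0.0, 514.2216945300487, 210.15157610314182], [0.0, 0.0, 1.0]] [-0.116 -0.188  1.285] [[0.419, -0.908, -0.012], [-0.782, -0.353, -0.514], [0.462, 0.224, -0.858]]
{'time': 0.1, 'joint_positions': array([-1.24459211,  0.33281964, -0.06468659,  1.46084408,  0.02158257,
        1.34995312, -0.08849752]), 'joint_vel': array([ 0.00115395, -0.0019499 ,  0.00149077, -0.00174727,  0.00050011,
       -0.00092436,  0.0003215 ]), 'joint_torque': array([ 1.59786228e-03, -6.24541640e+01,  2.48192553e-02, -3.90713203e+01,
       -6.13292609e-02,  3.64541961e-02,  3.04947253e-05]), 'ee_pos': array([0.21349671, 0.58703625, 0.23283296]), 'eef_rot': array([ 1.73516888e-01,  9.84830670e-01, -6.58535455e-04, -9.10980336e-05]), 'ft_force': array([-0.05211674,  1.02347031, -0.06792742]), 'torque': array([ 0.01946221,  0.00097916, -0.0408867 ]), 'grip_force': 0.0, 'width': 0.08675735844419058}
[[ 4.14989489e-04 -9.62732237e-01 -2.70456036e-01  7.42330669e-02]
 [ 9.99999637e-01  1.98120659e-04  8.29163203e-04 -4.88703902e-04]
 [-7.44679217e-04 -2.70456282e-01  9.62731969e-01 -1.52950929e-01]
 [ 0.00000000e+00  0.00000000e+00  0.00000000e+00  1.00000000e+00]]
```

View pics/scene0.png

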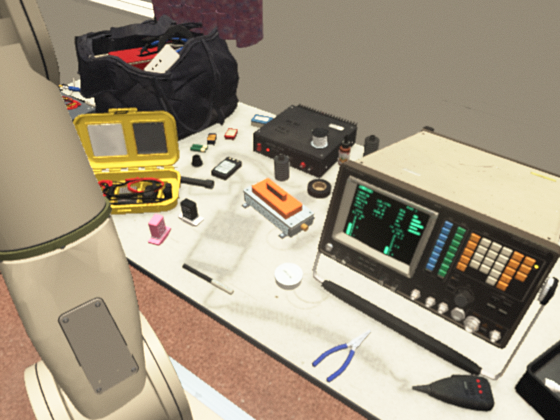

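View pics/side0.png

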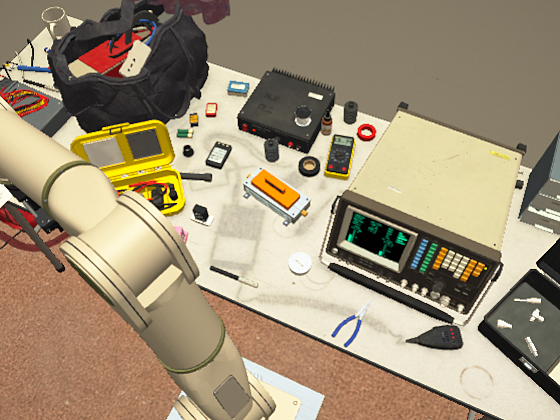

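The scene picture shows the cover on the housing at (277,197) and a black grip on a white shoe at (189,210). Possible mix-ups are the pink look-alike (158,229), the dummy load (282,168) and the battery pack (227,165). By the description I choose (189,210) and will check it in a close crop.

Run:
```python
from h import *
a=cv2.imread('pics/scene0.png')[170:260,140:330]; cv2.imwrite('pics/c1.png',cv2.resize(a,None,fx=4.2,fy=4.2,interpolation=cv2.INTER_CUBIC))
a=cv2.imread('pics/side0.png')[150:250,170:330]; cv2.imwrite('pics/c2.png',cv2.resize(a,None,fx=5,fy=5,interpolation=cv2.INTER_CUBIC))
```

```text
(no output)
```

View pics/c1.png

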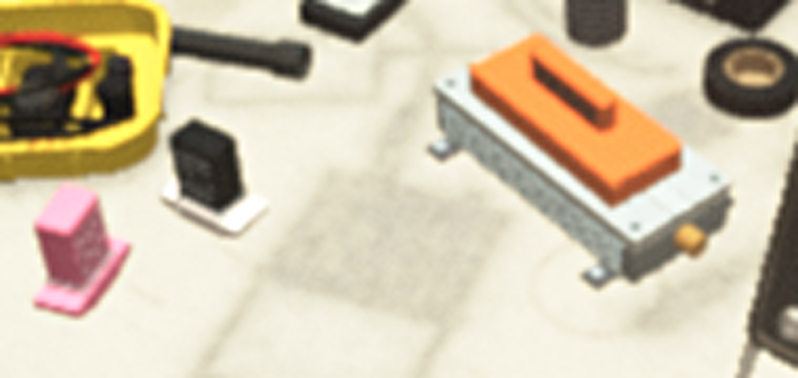

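View pics/c2.png

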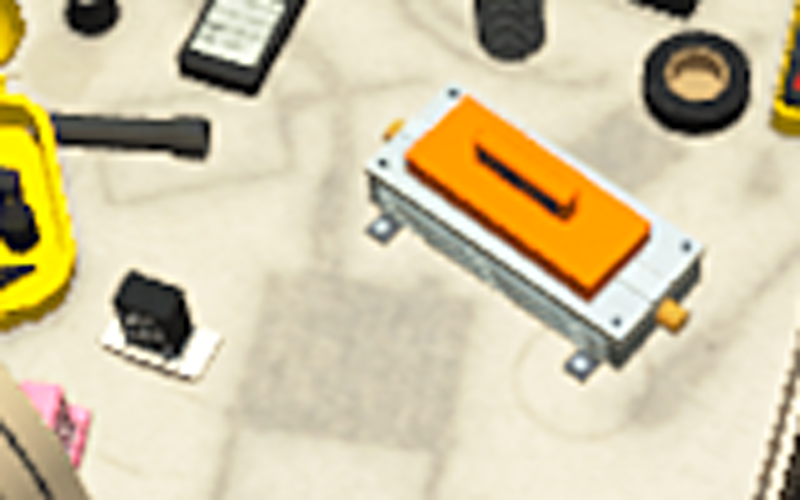

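The crops confirm the black grip on a white sole at crop (208,175), scene (190,212). The pink one at scene (158,229) is excluded. Next, fit the planar poses.

```bash
cat >> h.py <<'E'
from scipy.optimize import least_squares
def proj(c,X,s=None):
    X=np.atleast_2d(X)
    if 'R' in c: P=X@c['R'].T+c['t']
    else:
        from scipy.spatial.transform import Rotation as Ro
        T=(X-s['ee_pos'])@Ro.from_quat(s['eef_rot']).as_matrix(); h=c['hand_eye']; P=(T-h[:3,3])@h[:3,:3]
    q=P[:,:2]/P[:,2:]; q=q*(1+c['k1']*(q**2).sum(1,keepdims=True))
    return q*[c['mtx'][0,0],c['mtx'][1,1]]+c['mtx'][:2,2]
def fit(views,x0):
    # views: list of (s,c,pts3local(mm),px); fits x,y,yaw
    def f(p):
        o=[]
        for s,c,L,U in views:
            L=np.array(L,float)/1e3; C,S=np.cos(p[2]),np.sin(p[2])
            W=np.c_[C*L[:,0]-S*L[:,1]+p[0],S*L[:,0]+C*L[:,1]+p[1],L[:,2]]
            o.append((proj(c,W,s)-U).ravel())
        return np.concatenate(o)
    R=least_squares(f,x0,loss='soft_l1'); print(R.x.round(4),'yaw deg',np.degrees(R.x[2]).round(1)); print('res',[v.round(1).tolist() for v in np.split(f(R.x).reshape(-1,2),np.cumsum([len(v[2]) for v in views])[:-1])]); return R.x
E
python3 - <<'E'
from h import *
A=pickle.load(open('pics/scene0.pkl','rb'));B=pickle.load(open('pics/side0.pkl','rb'))
a=lambda l:np.array(l)/4.2+[140-.4,170-.4]
b=lambda l:np.array(l)/5+[170-.4,150-.4]
H=[(-40,95,40),(-40,-95,40),(40,-95,40)]
fit([(*A,H,a([(437,87),(627,238),(731,188)])),(*B,H+[(40,95,40)],b([(368,172),(612,338),(701,250),(449,85)]))],[.7,.1,0])
C=[(-28,70,62),(28,70,62),(28,-70,62),(-28,-70,62)]
fit([(*A,C,a([(470,68),(535,35),(680,147),(613,188)])),(*B,C,b([(408,150),(465,97),(650,230),(590,285)]))],[.7,.1,0])
P=[(-31,-15,12),(31,-15,12),(31,15,12)]
P=[(31,15,12),(-31,15,12),(-31,-15,12)]
for y in(0,1.5,-1.5):fit([(*A,P,a([(165,199),(235,233),(267,207)])),(*B,P,b([(103,339),(203,378),(222,340)]))],[.6,.3,y])
E
```

```text
[ 0.6028  0.181  -0.2615] yaw deg -15.0
res [[[-0.6, -1.0], [1.2, 1.4], [0.5, -1.1]], [[-1.7, -0.7], [0.0, 1.9], [-0.1, 0.7], [0.1, -0.6]]]
[ 0.6001  0.182  -0.2813] yaw deg -16.1
res [[[-0.2, -0.2], [1.3, -0.6], [1.5, -0.2], [0.1, -0.4]], [[-1.6, 1.5], [0.0, -0.0], [-0.0, -0.4], [-1.0, 1.6]]]
[0.4512 0.3434 1.5655] yaw deg 89.7
res [[[0.0, -1.5], [1.1, 0.1], [1.6, -0.3]], [[-0.5, 0.7], [-1.6, 0.8], [-0.3, 0.1]]]
[0.4512 0.3434 1.5655] yaw deg 89.7
res [[[0.0, -1.5], [1.1, 0.1], [1.6, -0.3]], [[-0.5, 0.7], [-1.6, 0.8], [-0.3, 0.1]]]
[0.4512 0.3434 1.5655] yaw deg 89.7
res [[[0.0, -1.5], [1.1, 0.1], [1.6, -0.3]], [[-0.5, 0.7], [-1.6, 0.8], [-0.3, 0.1]]]
```

```bash
cat >> h.py <<'E'
def bp(c,u,z=0,s=None):
    return least_squares(lambda p:(proj(c,[p[0],p[1],z],s)-u).ravel(),[.5,.2]).x.round(3)
def goto(x,y,z,yaw,s=None):
    """yaw = heading of tool y, deg; prints shifts in tool axes after turning, units of rows"""
    from scipy.spatial.transform import Rotation as Ro
    s=s or r.read_state(); M=Ro.from_quat(s['eef_rot']).as_matrix()
    h=np.radians(yaw); Y=np.array([np.cos(h),np.sin(h),0]); Z=np.array([0,0,-1.]); T=np.c_[np.cross(Y,Z),Y,Z]
    if yaw is None: T=M
    rv=Ro.from_matrix(M.T@T).as_rotvec(degrees=True); d=np.array([x,y,z])-s['ee_pos']
    print('turn(units 6deg)',(rv/6).round(2),'then shift units',(T.T@d/.03).round(2),'now-axes',(M.T@d/.03).round(2))
E
python3 - <<'E'
from h import *
A=pickle.load(open('pics/scene0.pkl','rb'))[1]
for n,u in dict(patch=(230,240),marker0=(183,265),marker1=(232,292),tin=(288,279),pink=(157,238),tape=(319,190),load=(282,178),battery=(227,170),torch0=(213,184),edge0=(140,255),edge1=(300,365),instr=(318,278),pl=(368,333)).items(): print(n,bp(A,u))
goto(.600,.182,.233,-15.5)
E
```

```text
patch [0.453 0.219]
marker0 [0.328 0.257]
marker1 [0.333 0.114]
tin [0.434 0.033]
pink [0.355 0.371]
tape [0.746 0.139]
load [0.731 0.255]
battery [0.669 0.41 ]
torch0 [0.595 0.4  ]
edge0 [0.292 0.362]
edge1 [ 0.275 -0.101]
instr [ 0.475 -0.021]
pl [ 0.412 -0.177]
turn(units 6deg) [-1.000e-02  1.000e-02  1.425e+01] then shift units [-9.57 16.02 -0.  ] now-axes [-1.672e+01 -8.290e+00  1.000e-02]
```

```bash
python3 -m crank '[{"az":1},{"az":1},{"az":1},{"az":1},{"az":1},{"az":1},{"az":1},{"az":1}]' && python3 -m crank '[{"az":1},{"az":1},{"az":1},{"az":1},{"az":1},{"az":1},{"az":0.25},{}]' && python3 -c "
from h import *
goto(.600,.182,.233,-15.5)"
```

```text
invalid input at $[0]: expected keys claw, dx, dy, dz, ax, ay, az
```

```bash
python3 -m crank '[{"claw":-1,"dx":0,"dy":0,"dz":0,"ax":0,"ay":0,"az":1},{"claw":-1,"dx":0,"dy":0,"dz":0,"ax":0,"ay":0,"az":1},{"claw":-1,"dx":0,"dy":0,"dz":0,"ax":0,"ay":0,"az":1},{"claw":-1,"dx":0,"dy":0,"dz":0,"ax":0,"ay":0,"az":1},{"claw":-1,"dx":0,"dy":0,"dz":0,"ax":0,"ay":0,"az":1},{"claw":-1,"dx":0,"dy":0,"dz":0,"ax":0,"ay":0,"az":1},{"claw":-1,"dx":0,"dy":0,"dz":0,"ax":0,"ay":0,"az":1},{"claw":-1,"dx":0,"dy":0,"dz":0,"ax":0,"ay":0,"az":1}]' && python3 -m crank '[{"claw":-1,"dx":0,"dy":0,"dz":0,"ax":0,"ay":0,"az":1},{"claw":-1,"dx":0,"dy":0,"dz":0,"ax":0,"ay":0,"az":1},{"claw":-1,"dx":0,"dy":0,"dz":0,"ax":0,"ay":0,"az":1},{"claw":-1,"dx":0,"dy":0,"dz":0,"ax":0,"ay":0,"az":1},{"claw":-1,"dx":0,"dy":0,"dz":0,"ax":0,"ay":0,"az":1},{"claw":-1,"dx":0,"dy":0,"dz":0,"ax":0,"ay":0,"az":1},{"claw":-1,"dx":0,"dy":0,"dz":0,"ax":0,"ay":0,"az":0.25},{"claw":-1,"dx":0,"dy":0,"dz":0,"ax":0,"ay":0,"az":0}]' && python3 -c "
from h import *
goto(.600,.182,.233,-15.5)"
```

```text
time: 0.82
ee_pos: [0.2135, 0.5872, 0.2332]
eef_rot: [0.561, 0.828, -0.0, 0.0]
ft_force: [-0.1, 0.4, -0.5]
width: 0.0868
grip_force: 0.0
time: 1.48
ee_pos: [0.2135, 0.5873, 0.2332]
eef_rot: [0.796, 0.605, -0.0, 0.0]
ft_force: [-0.1, -0.8, -0.6]
width: 0.0872
grip_force: 0.0
turn(units 6deg) [ 0.    0.01 -0.01] then shift units [-9.570e+00  1.603e+01  1.000e-02] now-axes [-9.560e+00  1.604e+01  1.000e-02]
```

```bash
python3 -m crank '[{"claw":-1,"dx":-0.563,"dy":0.943,"dz":0,"ax":0,"ay":0,"az":0},{"claw":-1,"dx":-0.563,"dy":0.943,"dz":0,"ax":0,"ay":0,"az":0},{"claw":-1,"dx":-0.563,"dy":0.943,"dz":0,"ax":0,"ay":0,"az":0},{"claw":-1,"dx":-0.563,"dy":0.943,"dz":0,"ax":0,"ay":0,"az":0},{"claw":-1,"dx":-0.563,"dy":0.943,"dz":0,"ax":0,"ay":0,"az":0},{"claw":-1,"dx":-0.563,"dy":0.943,"dz":0,"ax":0,"ay":0,"az":0},{"claw":-1,"dx":-0.563,"dy":0.943,"dz":0,"ax":0,"ay":0,"az":0},{"claw":-1,"dx":-0.563,"dy":0.943,"dz":0,"ax":0,"ay":0,"az":0}]' && python3 -c "
from h import *
s,c=snap('wrist','w1');print(proj(c,[.451,.343,.064],s),s['ee_pos'])" && python3 -m crank '[{"claw":-1,"dx":-0.563,"dy":0.943,"dz":0,"ax":0,"ay":0,"az":0},{"claw":-1,"dx":-0.563,"dy":0.943,"dz":0,"ax":0,"ay":0,"az":0},{"claw":-1,"dx":-0.563,"dy":0.943,"dz":0,"ax":0,"ay":0,"az":0},{"claw":-1,"dx":-0.563,"dy":0.943,"dz":0,"ax":0,"ay":0,"az":0},{"claw":-1,"dx":-0.563,"dy":0.943,"dz":0,"ax":0,"ay":0,"az":0},{"claw":-1,"dx":-0.563,"dy":0.943,"dz":0,"ax":0,"ay":0,"az":0},{"claw":-1,"dx":-0.563,"dy":0.943,"dz":0,"ax":0,"ay":0,"az":0},{"claw":-1,"dx":-0.563,"dy":0.943,"dz":0,"ax":0,"ay":0,"az":0}]' && python3 -m crank '[{"claw":-1,"dx":-0.563,"dy":0.943,"dz":0,"ax":0,"ay":0,"az":0},{"claw":-1,"dx":0,"dy":0,"dz":0,"ax":0,"ay":0,"az":0}]' && python3 -c "
from h import *
s,c=snap('wrist','w2');print(s['ee_pos'],s['time'])
a=cv2.imread('pics/w1.png');b=cv2.imread('pics/w2.png')
cv2.imwrite('pics/w12.png',cv2.resize(np.hstack([a,b]),(800,300),interpolation=cv2.INTER_AREA))
cv2.imwrite('pics/w2b.png',cv2.resize(b,(800,600)))"
```

```text
time: 2.15
ee_pos: [0.3965, 0.3954, 0.2336]
eef_rot: [0.795, 0.606, 0.0, -0.0]
ft_force: [0.1, 1.3, -0.8]
width: 0.0868
grip_force: 0.0
[[353.75447348 234.41437877]] [0.3964698  0.39536882 0.23358271]
time: 2.87
ee_pos: [0.5784, 0.2051, 0.2335]
eef_rot: [0.795, 0.606, 0.0, -0.0]
ft_force: [-0.1, 0.3, -0.2]
width: 0.0868
grip_force: 0.0
time: 3.03
ee_pos: [0.6038, 0.1752, 0.2333]
eef_rot: [0.798, 0.603, -0.0, 0.002]
ft_force: [0.6, -2.4, -0.6]
width: 0.0871
grip_force: 0.0
[0.60382377 0.17523517 0.23326953] 3.0333
```

View pics/w2b.png

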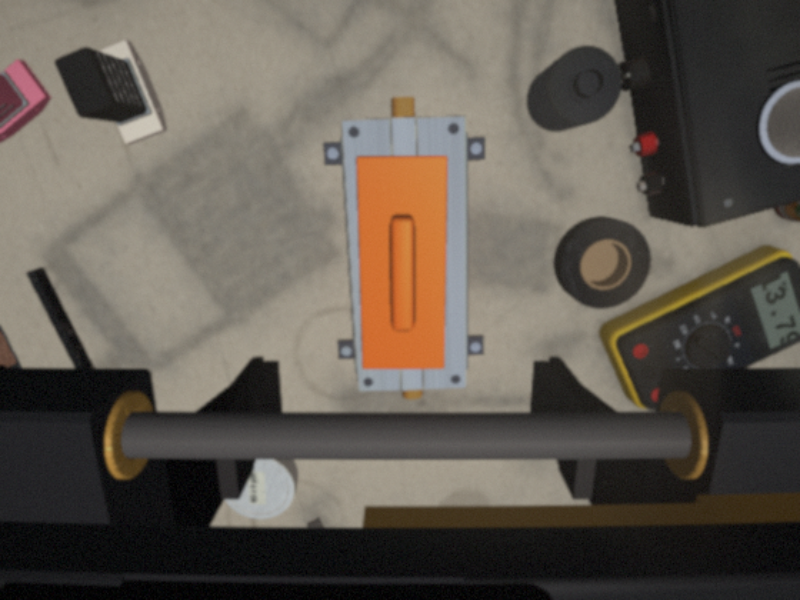

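The wrist view shows the cover's rib centred at about (402,272) and the housing corners at (344,120), (466,117), (467,388) and (360,390). The presser's shoe is at (145,90), upright.

Run:
```python
from h import *
s,c=pickle.load(open('pics/w2.pkl','rb'))
d=lambda l:np.array(l)*.7-.15
fit([(s,c,[(-40,95,40),(40,95,40),(40,-95,40),(-40,-95,40)],d([(344,120),(466,117),(467,388),(360,390)]))],[.6,.18,-.26])
fit([(s,c,[(-28,70,62),(28,70,62),(28,-70,62),(-28,-70,62)],d([(357,156),(447,156),(445,368),(364,368)]))],[.6,.18,-.26])
fit([(s,c,[(-7,35,86),(7,35,86),(7,-35,86),(-7,-35,86)],d([(391,215),(413,215),(412,330),(393,330)]))],[.6,.18,-.26])
fit([(s,c,[(31,-15,13),(-31,-15,13),(-31,15,13)],d([(128,41),(163,127),(127,142)]))],[.45,.34,1.56])
goto(.602,.180,.14,-15.5); print(r.read_state()['ee_pos'])
```

```text
[ 0.6086  0.1815 -0.2454] yaw deg -14.1
res [[[-0.7, -0.0], [1.1, -0.8], [0.2, 0.2], [-0.5, 1.0]]]
[ 0.6049  0.1839 -0.2676] yaw deg -15.3
res [[[-0.4, -0.0], [0.7, -0.6], [0.2, 0.2], [-0.4, 0.7]]]
[ 0.6046  0.185  -0.2742] yaw deg -15.7
res [[[-0.7, 0.3], [0.7, 0.2], [1.2, -0.3], [-1.3, -0.3]]]
[0.4523 0.3468 1.6054] yaw deg 92.0
res [[[-0.3, -2.2], [1.0, 0.9], [-0.5, 0.3]]]
turn(units 6deg) [ 0.01  0.02 -0.04] then shift units [ 0.05 -0.02  3.11] now-axes [ 0.06 -0.03  3.11]
[0.60222669 0.17822486 0.23316808]
```

```bash
python3 -m crank '[{"claw":-1,"dx":0.21,"dy":0.02,"dz":1,"ax":0,"ay":0,"az":0},{"claw":-1,"dx":0,"dy":0,"dz":1,"ax":0,"ay":0,"az":0},{"claw":-1,"dx":0,"dy":0,"dz":1,"ax":0,"ay":0,"az":0},{"claw":0,"dx":0,"dy":0,"dz":1,"ax":0,"ay":0,"az":0},{"claw":0,"dx":0,"dy":0,"dz":0.6,"ax":0,"ay":0,"az":0},{"claw":0,"dx":0,"dy":0,"dz":0.4,"ax":0,"ay":0,"az":0},{"claw":0,"dx":0,"dy":0,"dz":0.2,"ax":0,"ay":0,"az":0},{"claw":0,"dx":0,"dy":0,"dz":0,"ax":0,"ay":0,"az":0}]' 15 && python3 -m crank '[{"claw":1,"dx":0,"dy":0,"dz":0,"ax":0,"ay":0,"az":0},{"claw":1,"dx":0,"dy":0,"dz":0,"ax":0,"ay":0,"az":0},{"claw":1,"dx":0,"dy":0,"dz":0,"ax":0,"ay":0,"az":0},{"claw":1,"dx":0,"dy":0,"dz":0,"ax":0,"ay":0,"az":0},{"claw":1,"dx":0,"dy":0,"dz":0,"ax":0,"ay":0,"az":0},{"claw":1,"dx":0,"dy":0,"dz":0,"ax":0,"ay":0,"az":0}]' 15
```

```text
time: 3.75
ee_pos: [0.6021, 0.1887, 0.0768]
eef_rot: [0.796, 0.606, -0.001, -0.0]
ft_force: [-0.7, 0.1, 0.7]
width: 0.0612
grip_force: 0.0
time: 4.25
ee_pos: [0.6028, 0.1883, 0.0779]
eef_rot: [0.796, 0.605, 0.0, 0.0]
ft_force: [-0.1, 0.0, -0.7]
width: 0.0218
grip_force: 0.0
```

```bash
python3 -m crank '[{"claw":1,"dx":0,"dy":0,"dz":0,"ax":0,"ay":0,"az":0},{"claw":1,"dx":0,"dy":0,"dz":0,"ax":0,"ay":0,"az":0},{"claw":1,"dx":0,"dy":0,"dz":0,"ax":0,"ay":0,"az":0},{"claw":1,"dx":0,"dy":0,"dz":0,"ax":0,"ay":0,"az":0}]' 20 && python3 -m crank '[{"claw":1,"dx":0,"dy":0,"dz":-0.3,"ax":0,"ay":0,"az":0},{"claw":1,"dx":0,"dy":0,"dz":-0.6,"ax":0,"ay":0,"az":0},{"claw":1,"dx":0,"dy":0,"dz":-0.7,"ax":0,"ay":0,"az":0},{"claw":1,"dx":0,"dy":0,"dz":-0.7,"ax":0,"ay":0,"az":0},{"claw":1,"dx":0,"dy":0,"dz":-0.3,"ax":0,"ay":0,"az":0},{"claw":1,"dx":0,"dy":0,"dz":0,"ax":0,"ay":0,"az":0}]' 20 && python3 -c "
from h import *
goto(.445,.189,.155,-15.5)"
```

```text
time: 4.58
ee_pos: [0.603, 0.1882, 0.0778]
eef_rot: [0.796, 0.605, 0.0, 0.0]
ft_force: [0.6, -1.4, 2.0]
width: 0.0139
grip_force: 20.0
time: 5.08
ee_pos: [0.6037, 0.1885, 0.158]
eef_rot: [0.796, 0.605, 0.002, 0.0]
ft_force: [0.2, -0.2, -1.1]
width: 0.0141
grip_force: 20.0
turn(units 6deg) [ 0.03 -0.02  0.  ] then shift units [-1.4 -5.1  0.1] now-axes [-1.4  -5.1   0.08]
```

```bash
python3 -m crank '[{"claw":1,"dx":-0.1,"dy":-0.4,"dz":0,"ax":0,"ay":0,"az":0},{"claw":1,"dx":-0.2,"dy":-0.8,"dz":0,"ax":0,"ay":0,"az":0},{"claw":1,"dx":-0.2,"dy":-0.8,"dz":0,"ax":0,"ay":0,"az":0},{"claw":1,"dx":-0.2,"dy":-0.8,"dz":0,"ax":0,"ay":0,"az":0},{"claw":1,"dx":-0.2,"dy":-0.8,"dz":0,"ax":0,"ay":0,"az":0},{"claw":1,"dx":-0.2,"dy":-0.8,"dz":0.4,"ax":0,"ay":0,"az":0},{"claw":1,"dx":-0.2,"dy":-0.5,"dz":0.6,"ax":0,"ay":0,"az":0},{"claw":1,"dx":-0.1,"dy":-0.2,"dz":0.8,"ax":0,"ay":0,"az":0}]' 20 && python3 -m crank '[{"claw":1,"dx":0,"dy":0,"dz":0.8,"ax":0,"ay":0,"az":0},{"claw":1,"dx":0,"dy":0,"dz":0.6,"ax":0,"ay":0,"az":0},{"claw":1,"dx":0,"dy":0,"dz":0.4,"ax":0,"ay":0,"az":0},{"claw":1,"dx":0,"dy":0,"dz":0.2,"ax":0,"ay":0,"az":0},{"claw":1,"dx":0,"dy":0,"dz":0,"ax":0,"ay":0,"az":0},{"claw":1,"dx":0,"dy":0,"dz":0,"ax":0,"ay":0,"az":0}]' 20
```

```text
time: 5.75
ee_pos: [0.4418, 0.1891, 0.1009]
eef_rot: [0.795, 0.606, 0.0, -0.001]
ft_force: [0.7, 0.7, -2.0]
width: 0.0138
grip_force: 20.0
time: 6.25
ee_pos: [0.4438, 0.1884, 0.0414]
eef_rot: [0.796, 0.605, -0.0, 0.0]
ft_force: [0.7, -0.2, -1.3]
width: 0.014
grip_force: 20.0
```

```bash
python3 -m crank '[{"claw":1,"dx":0,"dy":0,"dz":0.05,"ax":0,"ay":0,"az":0},{"claw":1,"dx":0,"dy":0,"dz":0.05,"ax":0,"ay":0,"az":0},{"claw":1,"dx":0,"dy":0,"dz":0.02,"ax":0,"ay":0,"az":0},{"claw":1,"dx":0,"dy":0,"dz":0,"ax":0,"ay":0,"az":0}]' 20 && python3 -m crank '[{"claw":-1,"dx":0,"dy":0,"dz":0,"ax":0,"ay":0,"az":0},{"claw":-1,"dx":0,"dy":0,"dz":0,"ax":0,"ay":0,"az":0},{"claw":-1,"dx":0,"dy":0,"dz":0,"ax":0,"ay":0,"az":0},{"claw":-1,"dx":0,"dy":0,"dz":-0.4,"ax":0,"ay":0,"az":0},{"claw":-1,"dx":0,"dy":0,"dz":-1,"ax":0,"ay":0,"az":0},{"claw":-1,"dx":0,"dy":0,"dz":-1,"ax":0,"ay":0,"az":0},{"claw":-1,"dx":0,"dy":0,"dz":-1,"ax":0,"ay":0,"az":0},{"claw":-1,"dx":0,"dy":0,"dz":-1,"ax":0,"ay":0,"az":0}]' 20 && python3 -m crank '[{"claw":-1,"dx":0,"dy":0,"dz":-1,"ax":0,"ay":0,"az":0},{"claw":-1,"dx":0,"dy":0,"dz":-1,"ax":0,"ay":0,"az":0},{"claw":-1,"dx":0,"dy":0,"dz":-0.4,"ax":0,"ay":0,"az":0}]' && python3 -c "
from h import *
goto(.53,.20,.24,-15.5)"
```

```text
time: 6.58
ee_pos: [0.4441, 0.1887, 0.0382]
eef_rot: [0.796, 0.605, 0.0, -0.0]
ft_force: [0.1, 0.3, -0.6]
width: 0.014
grip_force: 20.0
time: 7.25
ee_pos: [0.4439, 0.1883, 0.1715]
eef_rot: [0.796, 0.605, 0.0, 0.0]
ft_force: [0.6, 1.3, 0.2]
width: 0.0593
grip_force: 0.0
time: 7.5
ee_pos: [0.4452, 0.189, 0.2462]
eef_rot: [0.796, 0.605, 0.003, -0.0]
ft_force: [0.9, 0.8, -0.4]
width: 0.0789
grip_force: 0.0
turn(units 6deg) [ 0.03 -0.04 -0.  ] then shift units [1.11 2.63 0.21] now-axes [1.11 2.62 0.22]
```

Go to a viewpoint between the two, let the arm settle and take a picture.

```bash
python3 -m crank '[{"claw":-1,"dx":0.2,"dy":0.7,"dz":0,"ax":0,"ay":0,"az":0},{"claw":-1,"dx":0.3,"dy":0.7,"dz":0,"ax":0,"ay":0,"az":0},{"claw":-1,"dx":0.3,"dy":0.7,"dz":0,"ax":0,"ay":0,"az":0},{"claw":-1,"dx":0.3,"dy":0.5,"dz":0.2,"ax":0,"ay":0,"az":0},{"claw":-1,"dx":0,"dy":0,"dz":0,"ax":0,"ay":0,"az":0},{"claw":-1,"dx":0,"dy":0,"dz":0,"ax":0,"ay":0,"az":0},{"claw":-1,"dx":0,"dy":0,"dz":0,"ax":0,"ay":0,"az":0},{"claw":-1,"dx":0,"dy":0,"dz":0,"ax":0,"ay":0,"az":0}]' 20 && python3 -c "
from h import *
s,c=snap('wrist','w3');print(s['ee_pos'],s['time'])
b=cv2.imread('pics/w3.png')
cv2.imwrite('pics/w3b.png',cv2.resize(b,(800,600)))"
```

```text
time: 8.17
ee_pos: [0.5275, 0.1995, 0.2363]
eef_rot: [0.796, 0.605, 0.0, -0.0]
ft_force: [-0.7, -0.3, -0.6]
width: 0.0872
grip_force: 0.0
[0.52748087 0.19946198 0.23626827] 8.1667
```

View pics/w3b.png

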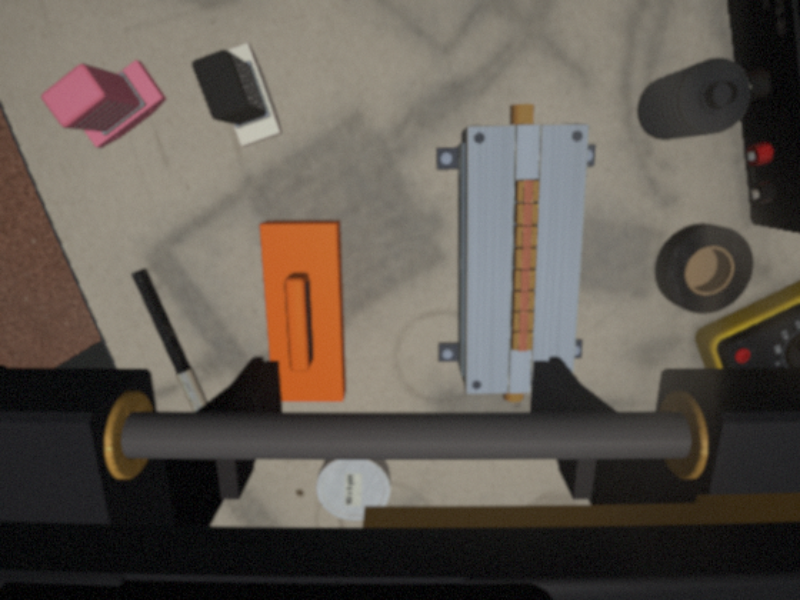

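Run:
```python
from h import *
s,c=pickle.load(open('pics/w3.pkl','rb'))
d=lambda l:np.array(l)*.7-.15
fit([(s,c,[(-40,95,40),(40,95,40),(-40,-95,40),(0,60,43),(0,-60,43)],d([(467,127),(587,125),(467,392),(527.5,180),(523,350)]))],[.6,.18,-.26])
fit([(s,c,[(31,-15,13),(-31,-15,13),(-31,15,13),(18,12,64)],d([(248,43),(279,130),(242,145),(194,62)]))],[.45,.34,1.56])
b=cv2.imread('pics/w3.png')
x=cv2.resize(b[20:110,125:205],None,fx=5,fy=5,interpolation=cv2.INTER_CUBIC);y=cv2.resize(b[80:280,310:430],None,fx=2.25,fy=2.25,interpolation=cv2.INTER_CUBIC)
cv2.imwrite('pics/c3.png',np.hstack([x,y]))
```

```text
[ 0.6079  0.1816 -0.2363] yaw deg -13.5
res [[[-0.4, -0.2], [1.2, -1.1], [-0.1, 1.9], [-0.0, 0.0], [-0.3, 0.3]]]
[0.452  0.3459 1.6172] yaw deg 92.7
res [[[0.2, -0.7], [1.6, 1.5], [0.1, 0.9], [-3.4, -0.9]]]
```

View pics/c3.png

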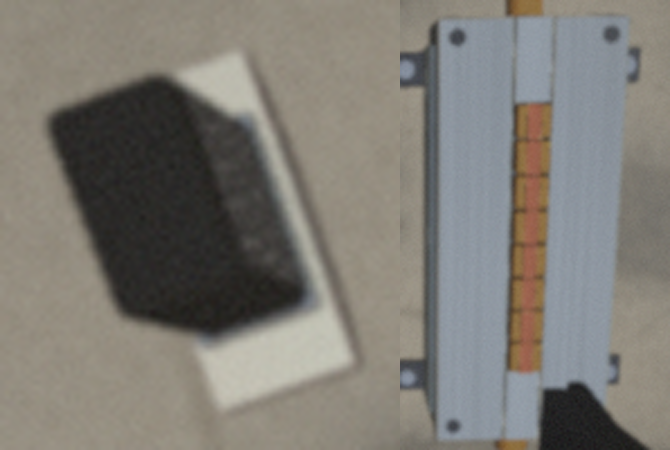

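Run:
```python
from h import *
s,c=pickle.load(open('pics/w3.pkl','rb'))
a=lambda l:np.array(l)/5+[125-.4,20-.4]
b=lambda l:(np.array(l)-[400,0])/2.25+[310-.3,80-.3]
fit([(s,c,[(-40,95,40),(40,95,40),(-40,-95,40),(-7.25,60,44),(7.25,60,44),(-7.25,-60,44),(7.25,-60,44)],b([(437,18),(628,17),(437,438),(517,102),(551,102),(508,372),(544,372)]))],[.6,.18,-.26])
fit([(s,c,[(31,-15,14),(-31,-15,12),(-31,15,12),(18,12,64),(18,-12,64),(-18,-12,64),(-18,12,64)],a([(243,50),(355,362),(220,411),(50,120),(165,75),(245,262),(120,315)]))],[.45,.34,1.56])
goto(.451,.345,.236,1.5)
```

```text
[ 0.6077  0.1823 -0.2394] yaw deg -13.7
res [[[0.0, 0.0], [0.8, -1.6], [-0.1, 1.2], [-0.3, 0.4], [-0.1, 0.0], [0.6, 0.1], [-1.4, -0.3]]]
[0.4517 0.3461 1.6117] yaw deg 92.3
res [[[-0.0, -0.7], [0.9, 0.4], [0.5, 0.3], [-2.7, -1.6], [0.3, -2.4], [0.1, 2.9], [-0.4, 1.6]]]
turn(units 6deg) [ 0.   -0.01 -2.83] then shift units [ 4.91 -2.42  0.01] now-axes [ 3.99 -3.75  0.02]
```

```bash
python3 -m crank '[{"claw":-1,"dx":0,"dy":0,"dz":0,"ax":0,"ay":0,"az":-1},{"claw":-1,"dx":0,"dy":0,"dz":0,"ax":0,"ay":0,"az":-1},{"claw":-1,"dx":0,"dy":0,"dz":0,"ax":0,"ay":0,"az":-0.83},{"claw":-1,"dx":1,"dy":-0.5,"dz":0,"ax":0,"ay":0,"az":0},{"claw":-1,"dx":1,"dy":-0.5,"dz":0,"ax":0,"ay":0,"az":0},{"claw":-1,"dx":1,"dy":-0.5,"dz":0,"ax":0,"ay":0,"az":0},{"claw":-1,"dx":1,"dy":-0.5,"dz":0.5,"ax":0,"ay":0,"az":0},{"claw":-1,"dx":0.9,"dy":-0.42,"dz":1,"ax":0,"ay":0,"az":0}]' 60 && python3 -m crank '[{"claw":-1,"dx":0,"dy":0,"dz":1,"ax":0,"ay":0,"az":0},{"claw":-1,"dx":0,"dy":0,"dz":1,"ax":0,"ay":0,"az":0},{"claw":-1,"dx":0,"dy":0,"dz":0,"ax":0,"ay":0,"az":0},{"claw":-1,"dx":0,"dy":0,"dz":0,"ax":0,"ay":0,"az":0},{"claw":-1,"dx":0,"dy":0,"dz":0,"ax":0,"ay":0,"az":0}]' && python3 -c "
from h import *
goto(.4515,.345,.029,1.5)
s,c=snap('wrist','w4');print(s['ee_pos'])
cv2.imwrite('pics/w4b.png',c['color'][:,:,::-1])"
```

```text
time: 8.88
ee_pos: [0.4516, 0.3475, 0.1948]
eef_rot: [0.697, 0.717, 0.004, -0.0]
ft_force: [1.2, 0.7, -0.5]
width: 0.0865
grip_force: 0.0
time: 9.3
ee_pos: [0.4526, 0.3444, 0.1335]
eef_rot: [0.698, 0.716, 0.001, 0.0]
ft_force: [0.2, 0.6, -0.3]
width: 0.0875
grip_force: 0.0
turn(units 6deg) [ 0.02 -0.02 -0.01] then shift units [ 0.02 -0.04  3.48] now-axes [ 0.01 -0.04  3.48]
[0.45264588 0.34442911 0.13352943]
```

View pics/w4.png

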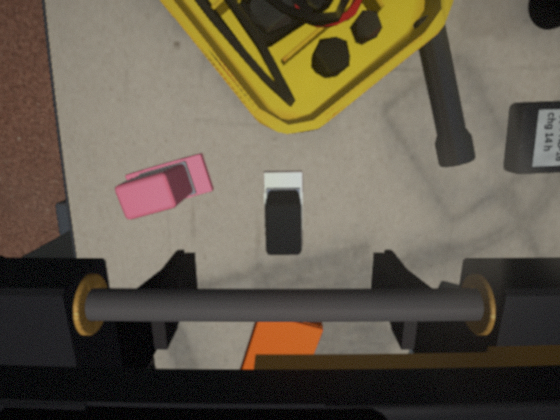

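The grip sits centred between the fingers at (283,222), with the pink look-alike at (165,185) close to the left finger. I'll half-close the gripper before descending.

```bash
python3 -m crank '[{"claw":0,"dx":0,"dy":0,"dz":0,"ax":0,"ay":0,"az":0},{"claw":0,"dx":0,"dy":-0.03,"dz":0.2,"ax":0,"ay":0,"az":0},{"claw":0,"dx":0,"dy":0,"dz":0.5,"ax":0,"ay":0,"az":0},{"claw":0,"dx":0,"dy":0,"dz":0.6,"ax":0,"ay":0,"az":0},{"claw":0,"dx":0,"dy":0,"dz":0.8,"ax":0,"ay":0,"az":0},{"claw":0,"dx":0,"dy":0,"dz":0.8,"ax":0,"ay":0,"az":0},{"claw":0,"dx":0,"dy":0,"dz":0.5,"ax":0,"ay":0,"az":0},{"claw":0,"dx":0,"dy":0,"dz":0,"ax":0,"ay":0,"az":0}]' 60 && python3 -m crank '[{"claw":1,"dx":0,"dy":0,"dz":0,"ax":0,"ay":0,"az":0},{"claw":1,"dx":0,"dy":0,"dz":0,"ax":0,"ay":0,"az":0},{"claw":1,"dx":0,"dy":0,"dz":0,"ax":0,"ay":0,"az":0},{"claw":1,"dx":0,"dy":0,"dz":0,"ax":0,"ay":0,"az":0},{"claw":1,"dx":0,"dy":0,"dz":0,"ax":0,"ay":0,"az":0},{"claw":1,"dx":0,"dy":0,"dz":0,"ax":0,"ay":0,"az":0},{"claw":1,"dx":0,"dy":0,"dz":0,"ax":0,"ay":0,"az":0}]' 60
```

```text
time: 10.02
ee_pos: [0.4493, 0.3429, 0.0265]
eef_rot: [0.698, 0.716, -0.002, -0.0]
ft_force: [-1.0, -0.1, 0.8]
width: 0.0459
grip_force: 0.0
time: 10.6
ee_pos: [0.4516, 0.3448, 0.0306]
eef_rot: [0.698, 0.716, 0.001, -0.0]
ft_force: [-0.7, -0.6, 6.3]
width: 0.0234
grip_force: 60.0
```

```bash
python3 -m crank '[{"claw":1,"dx":0,"dy":0,"dz":-0.3,"ax":0,"ay":0,"az":0},{"claw":1,"dx":0,"dy":0,"dz":-0.7,"ax":0,"ay":0,"az":0},{"claw":1,"dx":0,"dy":0,"dz":-0.8,"ax":0,"ay":0,"az":0.5},{"claw":1,"dx":0,"dy":0,"dz":-0.8,"ax":0,"ay":0,"az":0.6},{"claw":1,"dx":0,"dy":0,"dz":-0.7,"ax":0,"ay":0,"az":0.8},{"claw":1,"dx":0,"dy":0,"dz":-0.3,"ax":0,"ay":0,"az":0.7},{"claw":1,"dx":0,"dy":0,"dz":0,"ax":0,"ay":0,"az":0}]' 60 && python3 -c "
from h import *
goto(.6276,.2671,.0906,-14.2)"
```

```text
time: 11.18
ee_pos: [0.4518, 0.345, 0.1404]
eef_rot: [0.79, 0.614, 0.002, -0.0]
ft_force: [-0.5, 0.3, -2.3]
width: 0.0235
grip_force: 60.0
turn(units 6deg) [ 0.02 -0.04 -0.02] then shift units [-1.08  6.32  1.66] now-axes [-1.07  6.32  1.67]
```

```bash
python3 -m crank '[{"claw":1,"dx":-0.1,"dy":0.5,"dz":0,"ax":0,"ay":0,"az":0},{"claw":1,"dx":-0.18,"dy":1,"dz":0,"ax":0,"ay":0,"az":0},{"claw":1,"dx":-0.18,"dy":1,"dz":0,"ax":0,"ay":0,"az":0},{"claw":1,"dx":-0.18,"dy":1,"dz":0,"ax":0,"ay":0,"az":0},{"claw":1,"dx":-0.18,"dy":1,"dz":0,"ax":0,"ay":0,"az":0},{"claw":1,"dx":-0.16,"dy":1,"dz":0,"ax":0,"ay":0,"az":0},{"claw":1,"dx":-0.1,"dy":0.6,"dz":0.3,"ax":0,"ay":0,"az":0},{"claw":1,"dx":0,"dy":0.22,"dz":0.5,"ax":0,"ay":0,"az":0}]' 60 && python3 -m crank '[{"claw":1,"dx":0,"dy":0,"dz":0.5,"ax":0,"ay":0,"az":0},{"claw":1,"dx":0,"dy":0,"dz":0.3,"ax":0,"ay":0,"az":0},{"claw":1,"dx":0,"dy":0,"dz":0,"ax":0,"ay":0,"az":0},{"claw":1,"dx":0,"dy":0,"dz":0,"ax":0,"ay":0,"az":0},{"claw":1,"dx":0,"dy":0,"dz":0,"ax":0,"ay":0,"az":0}]' && python3 -c "
from h import *
goto(.6276,.2671,.0706,-14.2)
s,c=snap('wrist','w5');s2,c2=snap('scene','s5')
L=np.array([[0,95,40],[0,60,40],[0,-60,40],[-40,-95,40],[40,-95,40]])/1e3
t=np.radians(-14.2);W=np.c_[np.cos(t)*L[:,0]-np.sin(t)*L[:,1]+.606,np.sin(t)*L[:,0]+np.cos(t)*L[:,1]+.1818,L[:,2]]
a=c['color'][:,:,::-1].copy()
for p in proj(c,W,s): cv2.circle(a,tuple(int(v) for v in p),2,(255,0,255),-1)
b=cv2.resize(c2['color'][150:255,210:350,::-1],(560,420),interpolation=cv2.INTER_CUBIC)
cv2.imwrite('pics/w5b.png',cv2.resize(np.hstack([a,b]),(800,300),interpolation=cv2.INTER_AREA))"
```

```text
time: 11.85
ee_pos: [0.6299, 0.2635, 0.1134]
eef_rot: [0.789, 0.614, 0.001, 0.001]
ft_force: [-0.7, -0.2, -2.1]
width: 0.0236
grip_force: 60.0
time: 12.27
ee_pos: [0.6267, 0.2673, 0.0901]
eef_rot: [0.788, 0.616, 0.0, -0.0]
ft_force: [0.2, -0.2, -1.8]
width: 0.0236
grip_force: 60.0
turn(units 6deg) [ 0.   -0.01  0.03] then shift units [0.   0.03 0.65] now-axes [0.   0.03 0.65]
```

View pics/w5b.png

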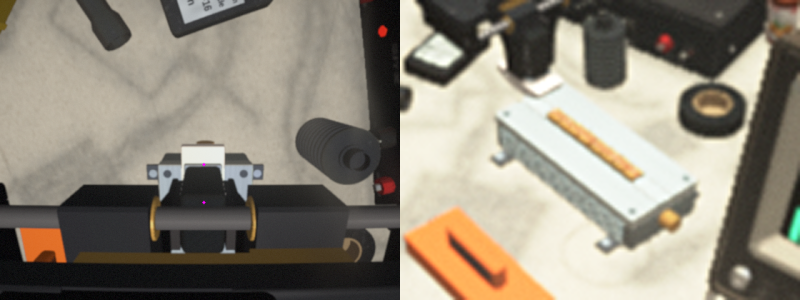

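The wrist view shows the shoe (x≈203) centred on the housing (160–250), and the scene view shows it above the +y land. Now descend to contact.

```bash
python3 -m crank '[{"claw":1,"dx":0,"dy":0.03,"dz":0.2,"ax":0,"ay":0,"az":0},{"claw":1,"dx":0,"dy":0,"dz":0.2,"ax":0,"ay":0,"az":0},{"claw":1,"dx":0,"dy":0,"dz":0.15,"ax":0,"ay":0,"az":0},{"claw":1,"dx":0,"dy":0,"dz":0,"ax":0,"ay":0,"az":0},{"claw":1,"dx":0,"dy":0,"dz":0,"ax":0,"ay":0,"az":0},{"claw":1,"dx":0,"dy":0,"dz":0,"ax":0,"ay":0,"az":0}]' 60 && python3 -m crank '[{"claw":1,"dx":0,"dy":0,"dz":0.03,"ax":0,"ay":0,"az":0},{"claw":1,"dx":0,"dy":0,"dz":0.03,"ax":0,"ay":0,"az":0},{"claw":1,"dx":0,"dy":0,"dz":0,"ax":0,"ay":0,"az":0},{"claw":1,"dx":0,"dy":0,"dz":0,"ax":0,"ay":0,"az":0}]'; python3 -m crank '[{"claw":1,"dx":0,"dy":0,"dz":0.03,"ax":0,"ay":0,"az":0},{"claw":1,"dx":0,"dy":0,"dz":0,"ax":0,"ay":0,"az":0},{"claw":1,"dx":0,"dy":0,"dz":0,"ax":0,"ay":0,"az":0}]'
```

```text
time: 12.87
ee_pos: [0.6278, 0.2663, 0.0729]
eef_rot: [0.789, 0.615, 0.0, -0.0]
ft_force: [0.1, 0.2, -2.0]
width: 0.0237
grip_force: 60.0
time: 13.2
ee_pos: [0.6277, 0.2663, 0.0711]
eef_rot: [0.789, 0.615, -0.0, -0.0]
ft_force: [-0.0, 0.1, -1.9]
width: 0.0238
grip_force: 60.0
time: 13.45
ee_pos: [0.6279, 0.2664, 0.0708]
eef_rot: [0.789, 0.615, 0.0, -0.0]
ft_force: [-2.0, -0.6, 5.1]
width: 0.0237
grip_force: 60.0
```

```bash
python3 -m crank '[{"claw":1,"dx":0,"dy":0,"dz":0.02,"ax":0,"ay":0,"az":0},{"claw":1,"dx":0,"dy":0,"dz":0,"ax":0,"ay":0,"az":0},{"claw":1,"dx":0,"dy":0,"dz":0,"ax":0,"ay":0,"az":0}]'
```

```text
time: 13.7
ee_pos: [0.6279, 0.2664, 0.0707]
eef_rot: [0.789, 0.615, 0.0, -0.0]
ft_force: [-4.5, -1.4, 8.9]
width: 0.0233
grip_force: 60.0
```

```bash
python3 -m crank '[{"claw":1,"dx":-0.05,"dy":0,"dz":0.015,"ax":0,"ay":0,"az":0},{"claw":1,"dx":-0.05,"dy":0,"dz":0,"ax":0,"ay":0,"az":0},{"claw":1,"dx":-0.07,"dy":0,"dz":0,"ax":0,"ay":0,"az":0},{"claw":1,"dx":-0.07,"dy":0,"dz":0,"ax":0,"ay":0,"az":0}]'
```

```text
time: 14.03
ee_pos: [0.6271, 0.2623, 0.0708]
eef_rot: [0.788, 0.616, 0.003, -0.001]
ft_force: [1.5, 6.7, 5.1]
width: 0.0237
grip_force: 60.0
```

```bash
python3 -m crank '[{"claw":1,"dx":-0.07,"dy":0,"dz":0.03,"ax":0,"ay":0,"az":0},{"claw":1,"dx":-0.07,"dy":0,"dz":0,"ax":0,"ay":0,"az":0},{"claw":1,"dx":-0.07,"dy":0,"dz":0,"ax":0,"ay":0,"az":0},{"claw":1,"dx":-0.07,"dy":0,"dz":0,"ax":0,"ay":0,"az":0}]'
```

```text
time: 14.37
ee_pos: [0.6256, 0.2555, 0.0708]
eef_rot: [0.788, 0.616, 0.004, -0.001]
ft_force: [2.6, 8.9, 8.6]
width: 0.0235
grip_force: 60.0
```

```bash
python3 -m crank '[{"claw":1,"dx":-0.08,"dy":0,"dz":0.02,"ax":0,"ay":0,"az":0},{"claw":1,"dx":-0.08,"dy":0,"dz":0.01,"ax":0,"ay":0,"az":0},{"claw":1,"dx":-0.08,"dy":0,"dz":0,"ax":0,"ay":0,"az":0},{"claw":1,"dx":-0.08,"dy":0,"dz":0,"ax":0,"ay":0,"az":0},{"claw":1,"dx":-0.08,"dy":0,"dz":0,"ax":0,"ay":0,"az":0}]'; python3 -c "
from h import *
print(r.read_state()['torque'])"
```

```text
time: 14.78
ee_pos: [0.6234, 0.2448, 0.0708]
eef_rot: [0.788, 0.616, 0.005, -0.001]
ft_force: [3.0, 11.8, 12.5]
width: 0.0239
grip_force: 60.0
[ 2.53098925 -0.51963453 -0.04102184]
```

```bash
python3 -m crank '[{"claw":1,"dx":-0.09,"dy":0,"dz":0,"ax":0,"ay":0,"az":0},{"claw":1,"dx":-0.09,"dy":0,"dz":0,"ax":0,"ay":0,"az":0},{"claw":1,"dx":-0.09,"dy":0,"dz":0,"ax":0,"ay":0,"az":0},{"claw":1,"dx":-0.09,"dy":0,"dz":0,"ax":0,"ay":0,"az":0},{"claw":1,"dx":-0.09,"dy":0,"dz":0,"ax":0,"ay":0,"az":0},{"claw":1,"dx":-0.09,"dy":0,"dz":0,"ax":0,"ay":0,"az":0}]'
```

```text
time: 15.28
ee_pos: [0.6196, 0.2291, 0.0708]
eef_rot: [0.788, 0.616, 0.005, -0.001]
ft_force: [3.6, 12.0, 13.0]
width: 0.0234
grip_force: 60.0
```

```bash
python3 -m crank '[{"claw":1,"dx":-0.1,"dy":0,"dz":0,"ax":0,"ay":0,"az":0},{"claw":1,"dx":-0.1,"dy":0,"dz":0,"ax":0,"ay":0,"az":0},{"claw":1,"dx":-0.1,"dy":0,"dz":0,"ax":0,"ay":0,"az":0},{"claw":1,"dx":-0.1,"dy":0,"dz":0,"ax":0,"ay":0,"az":0},{"claw":1,"dx":-0.1,"dy":0,"dz":0,"ax":0,"ay":0,"az":0},{"claw":1,"dx":-0.1,"dy":0,"dz":0,"ax":0,"ay":0,"az":0},{"claw":1,"dx":-0.1,"dy":0,"dz":0,"ax":0,"ay":0,"az":0},{"claw":1,"dx":-0.1,"dy":0,"dz":0,"ax":0,"ay":0,"az":0}]'
```

```text
time: 15.95
ee_pos: [0.6139, 0.2053, 0.0707]
eef_rot: [0.788, 0.616, 0.005, -0.001]
ft_force: [3.4, 10.9, 13.3]
width: 0.0234
grip_force: 60.0
```

```bash
python3 -m crank '[{"claw":1,"dx":-0.1,"dy":0,"dz":0,"ax":0,"ay":0,"az":0},{"claw":1,"dx":-0.1,"dy":0,"dz":0,"ax":0,"ay":0,"az":0},{"claw":1,"dx":-0.1,"dy":0,"dz":0,"ax":0,"ay":0,"az":0},{"claw":1,"dx":-0.1,"dy":0,"dz":0,"ax":0,"ay":0,"az":0},{"claw":1,"dx":-0.1,"dy":0,"dz":0,"ax":0,"ay":0,"az":0},{"claw":1,"dx":-0.1,"dy":0,"dz":0,"ax":0,"ay":0,"az":0},{"claw":1,"dx":-0.1,"dy":0,"dz":0,"ax":0,"ay":0,"az":0},{"claw":1,"dx":-0.1,"dy":0,"dz":0,"ax":0,"ay":0,"az":0}]'; python3 -c "
from h import *
s=r.read_state();d=s['ee_pos']-[.606,.1818,0];t=np.radians(-14.2);print('local x',d[0]*np.cos(t)+d[1]*np.sin(t),'y',-d[0]*np.sin(t)+d[1]*np.cos(t))"
```

```text
time: 16.62
ee_pos: [0.6082, 0.1824, 0.0707]
eef_rot: [0.788, 0.616, 0.005, -0.001]
ft_force: [3.1, 11.8, 13.0]
width: 0.0232
grip_force: 60.0
local x 0.002011736318265537 y 0.0011758312598675984
```

```bash
python3 -m crank '[{"claw":1,"dx":-0.1,"dy":0,"dz":0,"ax":0,"ay":0,"az":0},{"claw":1,"dx":-0.1,"dy":0,"dz":0,"ax":0,"ay":0,"az":0},{"claw":1,"dx":-0.1,"dy":0,"dz":0,"ax":0,"ay":0,"az":0},{"claw":1,"dx":-0.1,"dy":0,"dz":0,"ax":0,"ay":0,"az":0},{"claw":1,"dx":-0.1,"dy":0,"dz":0,"ax":0,"ay":0,"az":0},{"claw":1,"dx":-0.1,"dy":0,"dz":0,"ax":0,"ay":0,"az":0},{"claw":1,"dx":-0.1,"dy":0,"dz":0,"ax":0,"ay":0,"az":0},{"claw":1,"dx":-0.1,"dy":0,"dz":0,"ax":0,"ay":0,"az":0}]'
```

```text
time: 17.28
ee_pos: [0.6026, 0.1588, 0.0707]
eef_rot: [0.788, 0.616, 0.005, -0.0]
ft_force: [2.8, 11.5, 12.9]
width: 0.0243
grip_force: 60.0
```

```bash
python3 -m crank '[{"claw":1,"dx":-0.1,"dy":0,"dz":0,"ax":0,"ay":0,"az":0},{"claw":1,"dx":-0.1,"dy":0,"dz":0,"ax":0,"ay":0,"az":0},{"claw":1,"dx":-0.1,"dy":0,"dz":0,"ax":0,"ay":0,"az":0},{"claw":1,"dx":-0.1,"dy":0,"dz":0,"ax":0,"ay":0,"az":0},{"claw":1,"dx":-0.1,"dy":0,"dz":0,"ax":0,"ay":0,"az":0},{"claw":1,"dx":-0.1,"dy":0,"dz":0,"ax":0,"ay":0,"az":0},{"claw":1,"dx":-0.1,"dy":0,"dz":0,"ax":0,"ay":0,"az":0},{"claw":1,"dx":-0.1,"dy":0,"dz":0,"ax":0,"ay":0,"az":0}]'
```

```text
time: 17.95
ee_pos: [0.5968, 0.1346, 0.0707]
eef_rot: [0.788, 0.616, 0.005, 0.0]
ft_force: [3.1, 8.6, 14.6]
width: 0.0238
grip_force: 60.0
```

```bash
python3 -m crank '[{"claw":1,"dx":-0.1,"dy":0,"dz":0,"ax":0,"ay":0,"az":0},{"claw":1,"dx":-0.1,"dy":0,"dz":0,"ax":0,"ay":0,"az":0},{"claw":1,"dx":-0.1,"dy":0,"dz":0,"ax":0,"ay":0,"az":0},{"claw":1,"dx":-0.1,"dy":0,"dz":0,"ax":0,"ay":0,"az":0},{"claw":1,"dx":-0.1,"dy":0,"dz":0,"ax":0,"ay":0,"az":0},{"claw":1,"dx":-0.1,"dy":0,"dz":0,"ax":0,"ay":0,"az":0}]' && python3 -m crank '[{"claw":1,"dx":-0.1,"dy":0,"dz":0,"ax":0,"ay":0,"az":0},{"claw":1,"dx":-0.1,"dy":0,"dz":0,"ax":0,"ay":0,"az":0},{"claw":1,"dx":-0.1,"dy":0,"dz":0,"ax":0,"ay":0,"az":0},{"claw":1,"dx":-0.1,"dy":0,"dz":0,"ax":0,"ay":0,"az":0},{"claw":1,"dx":-0.1,"dy":0,"dz":0,"ax":0,"ay":0,"az":0},{"claw":1,"dx":-0.1,"dy":0,"dz":0,"ax":0,"ay":0,"az":0},{"claw":1,"dx":0,"dy":0,"dz":0,"ax":0,"ay":0,"az":0}]'; python3 -c "
from h import *
s=r.read_state();d=s['ee_pos']-[.606,.1818,0];t=np.radians(-14.2);print('local x',d[0]*np.cos(t)+d[1]*np.sin(t),'y',-d[0]*np.sin(t)+d[1]*np.cos(t))
snap('side','d6');b=cv2.imread('pics/d6.png')[150:250,190:330];cv2.imwrite('pics/d6b.png',cv2.resize(b,None,fx=5,fy=5,interpolation=cv2.INTER_CUBIC))"
```

```text
time: 18.45
ee_pos: [0.5926, 0.1172, 0.0707]
eef_rot: [0.788, 0.616, 0.005, 0.0]
ft_force: [3.0, 9.6, 14.9]
width: 0.0238
grip_force: 60.0
time: 19.03
ee_pos: [0.5881, 0.0989, 0.0706]
eef_rot: [0.788, 0.616, 0.005, 0.0]
ft_force: [1.9, 6.9, 17.2]
width: 0.024
grip_force: 60.0
local x 0.003019550127990444 y -0.08469919385373798
```

View pics/d6b.png

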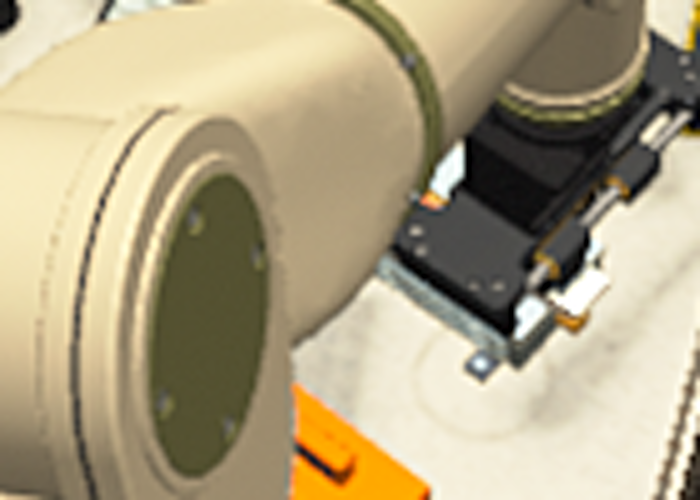

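All ten pictures are used; the last showed the shoe at the far end of the housing (580,290), past the strip. From here I check numerically. Lift off.

```bash
python3 -m crank '[{"claw":1,"dx":0,"dy":0,"dz":-0.1,"ax":0,"ay":0,"az":0},{"claw":1,"dx":0,"dy":0,"dz":-0.3,"ax":0,"ay":0,"az":0},{"claw":1,"dx":0,"dy":0,"dz":-0.7,"ax":0,"ay":0,"az":0},{"claw":1,"dx":0,"dy":0,"dz":-0.8,"ax":0,"ay":0,"az":0},{"claw":1,"dx":0,"dy":0,"dz":-0.6,"ax":0,"ay":0,"az":0},{"claw":1,"dx":0,"dy":0,"dz":-0.3,"ax":0,"ay":0,"az":0},{"claw":1,"dx":0,"dy":0,"dz":0,"ax":0,"ay":0,"az":0},{"claw":1,"dx":0,"dy":0,"dz":0,"ax":0,"ay":0,"az":0}]'
python3 - <<'E'
from h import *
def prof(s,c,z):
    t=-.2443;ys=np.arange(-66,67,3)
    out=[]
    for x in(-5,-9):
        L=np.c_[np.full(len(ys),x),ys]/1e3
        W=np.c_[np.cos(t)*L[:,0]-np.sin(t)*L[:,1]+.607,np.sin(t)*L[:,0]+np.cos(t)*L[:,1]+.1818,np.full(len(ys),z)]
        p=proj(c,W,s).round().astype(int); out.append([int(c['color'][v,u].astype(int)@[1,0,-1]) if 0<=v<420 and 0<=u<560 else None for u,v in p])
    return ys,out
s,c=snap('wrist','w7');print(s['ee_pos'])
print(prof(s,c,.04))
s0,c0=pickle.load(open('pics/w3.pkl','rb'));print(prof(s0,c0,.0455))
goto(.4515,.345,.14,1.5)
E
```

```text
time: 19.75
ee_pos: [0.5846, 0.0957, 0.1508]
eef_rot: [0.789, 0.615, -0.0, -0.0]
ft_force: [-0.1, -0.3, -2.7]
width: 0.0235
grip_force: 60.0
[0.5846275  0.09569699 0.1508363 ]
(array([-66, -63, -60, -57, -54, -51, -48, -45, -42, -39, -36, -33, -30,
       -27, -24, -21, -18, -15, -12,  -9,  -6,  -3,   0,   3,   6,   9,
        12,  15,  18,  21,  24,  27,  30,  33,  36,  39,  42,  45,  48,
        51,  54,  57,  60,  63,  66]), [[-26, -24, 5, 89, 87, 91, 90, 70, 89, 90, 91, 91, 49, 90, 89, 90, 90, 43, 90, 89, 90, 89, 61, 88, 88, 91, 90, 67, 87, 87, 88, 91, 75, 88, 88, 90, 88, 62, 88, 91, 86, 87, None, None, None], [-15, -16, -14, -16, -15, -16, -12, -14, -14, -15, -14, -13, -13, -13, -14, -12, -13, -14, -11, -11, -11, -10, -10, -16, -17, -16, -16, -15, -16, -16, -17, -14, -15, -14, -14, -13, -16, -13, -12, -15, -13, -9, None, None, None]])
(array([-66, -63, -60, -57, -54, -51, -48, -45, -42, -39, -36, -33, -30,
       -27, -24, -21, -18, -15, -12,  -9,  -6,  -3,   0,   3,   6,   9,
        12,  15,  18,  21,  24,  27,  30,  33,  36,  39,  42,  45,  48,
        51,  54,  57,  60,  63,  66]), [[-21, -20, -14, 70, 71, 71, 70, 55, 71, 74, 72, 73, 58, 73, 71, 73, 71, 57, 70, 74, 74, 73, 64, 71, 72, 71, 74, 54, 68, 77, 72, 74, 61, 70, 69, 74, 72, 51, 71, 75, 76, 73, 29, -19, -20], [-9, -11, -10, -9, -8, -6, -9, -9, -3, 1, -3, -3, -4, -8, -5, -4, -6, -13, -10, -1, 0, -2, -3, -8, -4, -5, -4, -11, -11, -11, 2, -2, -5, -3, 0, -6, -2, -9, -8, -8, -10, -11, -3, -5, -5]])
turn(units 6deg) [-0.01  0.01 -2.6 ] then shift units [ 8.42 -4.2   0.34] now-axes [ 6.98 -6.31  0.34]
```

Section gaps fall exactly on the 15 mm grid at top level, and the sole height stayed constant at the rail level (0.0707) along the whole pass. The presser goes back to its original free spot.

```bash
python3 -m crank '[{"claw":1,"dx":0,"dy":0,"dz":0,"ax":0,"ay":0,"az":-0.8},{"claw":1,"dx":0,"dy":0,"dz":0,"ax":0,"ay":0,"az":-1},{"claw":1,"dx":0,"dy":0,"dz":0,"ax":0,"ay":0,"az":-0.8},{"claw":1,"dx":0.6,"dy":-0.3,"dz":0,"ax":0,"ay":0,"az":0},{"claw":1,"dx":1,"dy":-0.5,"dz":0,"ax":0,"ay":0,"az":0},{"claw":1,"dx":1,"dy":-0.5,"dz":0,"ax":0,"ay":0,"az":0},{"claw":1,"dx":1,"dy":-0.5,"dz":0,"ax":0,"ay":0,"az":0},{"claw":1,"dx":1,"dy":-0.5,"dz":0,"ax":0,"ay":0,"az":0}]' && python3 -m crank '[{"claw":1,"dx":1,"dy":-0.5,"dz":0,"ax":0,"ay":0,"az":0},{"claw":1,"dx":1,"dy":-0.5,"dz":0,"ax":0,"ay":0,"az":0},{"claw":1,"dx":1,"dy":-0.5,"dz":0,"ax":0,"ay":0,"az":0},{"claw":1,"dx":0.6,"dy":-0.3,"dz":0.3,"ax":0,"ay":0,"az":0},{"claw":1,"dx":0.2,"dy":-0.1,"dz":0.6,"ax":0,"ay":0,"az":0},{"claw":1,"dx":0,"dy":0,"dz":0.5,"ax":0,"ay":0,"az":0},{"claw":1,"dx":0,"dy":0,"dz":0,"ax":0,"ay":0,"az":0},{"claw":1,"dx":0,"dy":0,"dz":0,"ax":0,"ay":0,"az":0}]' && python3 -c "
from h import *
goto(.4515,.345,.0306,1.5)"
```

```text
time: 20.47
ee_pos: [0.5106, 0.2328, 0.1497]
eef_rot: [0.698, 0.716, -0.001, -0.0]
ft_force: [-0.7, -0.0, -1.3]
width: 0.0238
grip_force: 60.0
time: 21.13
ee_pos: [0.4516, 0.3434, 0.1078]
eef_rot: [0.698, 0.716, -0.002, 0.0]
ft_force: [0.4, 0.1, -0.4]
width: 0.0232
grip_force: 60.0
turn(units 6deg) [-0.02  0.03 -0.  ] then shift units [ 0.05 -0.    2.57] now-axes [0.06 0.   2.57]
```

```bash
python3 -m crank '[{"claw":1,"dx":0,"dy":0,"dz":0.4,"ax":0,"ay":0,"az":0},{"claw":1,"dx":0,"dy":0,"dz":0.7,"ax":0,"ay":0,"az":0},{"claw":1,"dx":0,"dy":0,"dz":0.7,"ax":0,"ay":0,"az":0},{"claw":1,"dx":0,"dy":0,"dz":0.4,"ax":0,"ay":0,"az":0},{"claw":1,"dx":0,"dy":0,"dz":0.25,"ax":0,"ay":0,"az":0},{"claw":1,"dx":0,"dy":0,"dz":0,"ax":0,"ay":0,"az":0},{"claw":1,"dx":0,"dy":0,"dz":0,"ax":0,"ay":0,"az":0},{"claw":1,"dx":0,"dy":0,"dz":0,"ax":0,"ay":0,"az":0}]' && python3 -m crank '[{"claw":1,"dx":0,"dy":0,"dz":0.04,"ax":0,"ay":0,"az":0},{"claw":1,"dx":0,"dy":0,"dz":0.03,"ax":0,"ay":0,"az":0},{"claw":1,"dx":0,"dy":0,"dz":0,"ax":0,"ay":0,"az":0},{"claw":1,"dx":0,"dy":0,"dz":0,"ax":0,"ay":0,"az":0}]'
```

```text
time: 21.8
ee_pos: [0.4531, 0.3449, 0.037]
eef_rot: [0.698, 0.716, 0.001, 0.0]
ft_force: [-0.2, -0.5, -3.1]
width: 0.0238
grip_force: 60.0
time: 22.13
ee_pos: [0.4525, 0.3446, 0.034]
eef_rot: [0.698, 0.716, 0.0, -0.0]
ft_force: [0.3, 0.6, -2.2]
width: 0.0235
grip_force: 60.0
```

```bash
python3 -m crank '[{"claw":1,"dx":0,"dy":0,"dz":0.05,"ax":0,"ay":0,"az":0},{"claw":1,"dx":0,"dy":0,"dz":0.04,"ax":0,"ay":0,"az":0},{"claw":1,"dx":0,"dy":0,"dz":0,"ax":0,"ay":0,"az":0},{"claw":1,"dx":0,"dy":0,"dz":0,"ax":0,"ay":0,"az":0}]' && python3 -m crank '[{"claw":1,"dx":0,"dy":0,"dz":0.03,"ax":0,"ay":0,"az":0},{"claw":1,"dx":0,"dy":0,"dz":0,"ax":0,"ay":0,"az":0},{"claw":1,"dx":0,"dy":0,"dz":0,"ax":0,"ay":0,"az":0}]'
```

```text
time: 22.47
ee_pos: [0.4523, 0.3444, 0.0309]
eef_rot: [0.698, 0.716, -0.0, -0.0]
ft_force: [-0.5, -0.2, -2.1]
width: 0.0237
grip_force: 60.0
time: 22.72
ee_pos: [0.4524, 0.3445, 0.0307]
eef_rot: [0.698, 0.716, 0.0, -0.0]
ft_force: [-2.3, -2.2, 4.8]
width: 0.024
grip_force: 60.0
```

```bash
python3 -m crank '[{"claw":0,"dx":0,"dy":0,"dz":0,"ax":0,"ay":0,"az":0},{"claw":0,"dx":0,"dy":0,"dz":0,"ax":0,"ay":0,"az":0},{"claw":0,"dx":0,"dy":0,"dz":0,"ax":0,"ay":0,"az":0},{"claw":0,"dx":0,"dy":0,"dz":0,"ax":0,"ay":0,"az":0},{"claw":0,"dx":0,"dy":0,"dz":-0.4,"ax":0,"ay":0,"az":0},{"claw":0,"dx":0,"dy":0,"dz":-0.8,"ax":0,"ay":0,"az":0},{"claw":0,"dx":0,"dy":0,"dz":-1,"ax":0,"ay":0,"az":0},{"claw":0,"dx":0,"dy":0,"dz":-1,"ax":0,"ay":0,"az":0}]' && python3 -m crank '[{"claw":0,"dx":0,"dy":0,"dz":-1,"ax":0,"ay":0,"az":0},{"claw":0,"dx":0,"dy":0,"dz":-1,"ax":0,"ay":0,"az":0},{"claw":0,"dx":0,"dy":0,"dz":-1,"ax":0,"ay":0,"az":0},{"claw":0,"dx":0,"dy":0,"dz":-0.9,"ax":0,"ay":0,"az":0},{"claw":0,"dx":0,"dy":0,"dz":0,"ax":0,"ay":0,"az":0},{"claw":0,"dx":0,"dy":0,"dz":0,"ax":0,"ay":0,"az":0},{"claw":0,"dx":0,"dy":0,"dz":0,"ax":0,"ay":0,"az":0},{"claw":0,"dx":0,"dy":0,"dz":0,"ax":0,"ay":0,"az":0}]'
python3 - <<'E'
from h import *
s,c=snap('wrist','w8');print(s['ee_pos'],s['time'])
im=c['color'].astype(int)
# black grip blob near the predicted top / white shoe
P=proj(c,[.452,.345,.064],s)[0];print('pred grip top',P)
u,v=P.astype(int);sub=im[max(v-70,0):v+70,max(u-70,0):u+70]
m=(sub.sum(2)<150).astype(np.uint8);n,l,st,ce=cv2.connectedComponentsWithStats(m)
for i in range(1,n):
    if st[i,4]>200: print('dark',st[i],ce[i]+[max(u-70,0),max(v-70,0)])
L=np.array([[31,15],[31,-15],[-31,15],[-31,-15]])/1e3;t=np.radians(91.5)
print('pred shoe',proj(c,np.c_[.452+np.cos(t)*L[:,0]-np.sin(t)*L[:,1],.345+np.sin(t)*L[:,0]+np.cos(t)*L[:,1],np.full(4,.014)],s).round())
G=np.array([[18,12],[18,-12],[-18,12],[-18,-12]])/1e3
print('pred top',proj(c,np.c_[.452+np.cos(t)*G[:,0]-np.sin(t)*G[:,1],.345+np.sin(t)*G[:,0]+np.cos(t)*G[:,1],np.full(4,.064)],s).round())
# bystanders: compare pre/post side picture from scene camera
a=pickle.load(open('pics/scene0.pkl','rb'))[1]['color'].astype(int);_,b=snap('scene','s9');d=np.abs(a-b['color'].astype(int)).sum(2)
for n_,q in dict(tin=(288,275),tape=(319,187),load=(282,168),battery=(227,165),torch=(200,183),marker=(207,278),pliers=(345,355),presser=(189,210),pink=(158,229)).items():
    print(n_,d[q[1]-15:q[1]+15,q[0]-15:q[0]+15].mean().round(1))
E
```

```text
time: 23.38
ee_pos: [0.4521, 0.3441, 0.1278]
eef_rot: [0.698, 0.716, -0.0, 0.0]
ft_force: [0.6, 0.2, -0.2]
width: 0.0435
grip_force: 0.0
time: 24.05
ee_pos: [0.4519, 0.3441, 0.2423]
eef_rot: [0.698, 0.716, -0.001, -0.0]
ft_force: [-0.6, -0.7, -0.1]
width: 0.0435
grip_force: 0.0
[0.45188806 0.3440955  0.24228085] 24.05
pred grip top [284.53727774 194.38985115]
dark [  2 127  23  13 215] [227.56744186 258.1627907 ]
dark [116 127  23  13 222] [340.16666667 258.18018018]
pred shoe [[270. 156.]
 [299. 156.]
 [271. 212.]
 [298. 212.]]
pred top [[272. 176.]
 [297. 176.]
 [272. 213.]
 [297. 213.]]
tin 1.7
tape 6.4
load 14.7
battery 4.2
torch 4.0
marker 3.6
pliers 3.4
presser 10.2
pink 3.2
```

Run:
```python
from h import *
s,c=pickle.load(open('pics/w8.pkl','rb'));im=c['color'].astype(int)
m=(im.sum(2)<200).astype(np.uint8)[120:250,240:330];n,l,st,ce=cv2.connectedComponentsWithStats(m)
print('grip',[(st[i,:5]+[240,120,0,0,0]).tolist() for i in range(1,n) if st[i,4]>200])
m=(im.min(2)>150).astype(np.uint8)[120:250,240:330];n,l,st,ce=cv2.connectedComponentsWithStats(m)
print('white',im[160:176:5,285].tolist(),[(st[i,:5]+[240,120,0,0,0]).tolist() for i in range(1,n) if st[i,4]>100])
a=pickle.load(open('pics/scene0.pkl','rb'))[1]['color'].astype(int);b=pickle.load(open('pics/s9.pkl','rb'))[1]['color'].astype(int)
d=np.abs(a-b).sum(2);print(d[150:186:4,268:300:4])
```

```text
grip [[274, 170, 22, 41, 887]]
white [[226, 230, 224], [224, 227, 221], [50, 47, 42], [53, 49, 46]] [[240, 120, 90, 109, 5767]]
[[  6  11   3  15   7   9   6  14]
 [  9   7   8   8   7   6  13  10]
 [  6   8   5  11   8   9   9   8]
 [  4   4  14  17  14  67  15   9]
 [  2   1   6  13  12   9   5  10]
 [  2   1  11  12   8  34   2   4]
 [  4   3  15   7   8   9   3   2]
 [135   4  14  10  12   7   4   4]
 [245 226   4   3   3   3   6   3]]
```

```bash
python3 -c "
from bench import r
print(r.close_job())"
```

```text
the job is handed in; nothing more can be done
None
```

I handed the job in at about 24 s with the cover upright on the bench, the strip pressed in one pass at about 10–19 N, and the presser stood back upright where it started. The bystanders look unmoved in before/after camera images. I did not measure the sections' depth directly: I judged them flush because the sole stayed level with the housing's top for the whole pass.

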